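# Put the finishing kit back in its plywood holders

## Robot

A 6-joint arm with a two-finger parallel gripper is mounted at the origin on the work surface. World frame = base frame: x ahead of the robot, y to its left, z up, the work surface at z = 0. Lengths are in m, angles in rad, forces in N, time in s.
With the tool pointing down it reaches from about 0.275 to 0.85 m from the base axis. Payload 19 kg.
Tool frame: the origin (TCP) lies on the centre line of the jaws, within the pads' length; the fingertips stand 19 mm ahead of it and the grasp point (between the pads) is the TCP; z points along the fingers, y is the line along which they close (so a half turn about z gives the same grasp; the last joint's range is limited). The gripper opens to 85 mm and grips with 20 to 120 N. Pads are 22 mm wide; open, the fingers measure 114 mm over their backs; the gripper's body (76 mm by 85 mm) begins 54 mm behind the grasp point. The pads swing forward as they close: fully open they stand 13 mm farther back than shut.
Start: joints at [1.065, 0.15, 1.437, -0, 1.554, -0.134], TCP at [0.209, 0.536, 0.25] pointing down, gripper open.
Joint ranges: [-2.8, 2.8], [-0.68, 2.1], [0.12, 2.68], [-1.39, 4.53], [0.16, 2.79], [-2.81, 2.81]. Speed limits (rad/s): [1.89, 1.89, 2.22, 3.01, 3.01, 3.01].

## Interface

Orientations are given as a unit quaternion [w, x, y, z].
In Python, from station import read_state, eyes, order gives the robot as it stands. The module is installed in compiled form; this text tells all that it offers.
- The arm moves only by the tool servo_tool, never from a script. Its argument "rows" is one flat list of numbers, 7 for each row, row after row: the closure in counts, from 0 (fully open) to 255 (shut), then the shift along the tool's x, y, z in m, then the turn, a rotation vector about the tool's x, y, z in degrees. In form: [grip, tx, ty, tz, rx, ry, rz, grip, tx, ty, tz, rx, ry, rz, ...]. A call has 1 to 20 rows; each row is the pose to reach, as a shift and turn from the pose commanded when the call began, along the tool's axes at that moment; what a row does not reach only later rows make up. A row lasts 1/12 s, in which the tool goes at most 41.7 mm and 7.16 degrees, less where a joint would pass 70% of its speed; a pose out of reach is approached as far as the arm can. A call with a gripper value outside its range is refused whole. The fingers move at their own pace and stop on an object; "grip_force" is the grip in N (left out, the last holds). Time passes only in rows, so rows that repeat a pose let the fingers close. It gives the time, the measured TCP pose, the force, the opening and the grip force at its end, in the units of the state.
- read_state(): the state, without advancing time (a new reading comes with each control period).
- eyes.grab_frame(name): name is "scene" or "side" or "wrist"; returns the picture (384x512x3 uint8, blue, green, red); there is no depth.
- eyes.camera_info(name): a dict with "fx", "fy", "cx", "cy" (pixels), "position" and "attitude" of the camera in the world; the wrist camera has in their place "tool_from_camera" (4x4, takes a point from camera to tool coordinates, whose origin is the TCP and whose axes are the flange's). Camera axes: x right, y up, looking along -z (the intrinsics and any distortion apply to the point x, -y, -z); pixel columns grow to the right and rows downward; lengths in m; the calibration is good to about 2 mm. A picture is of the moment at which its call begins: read the wrist's pose just before it. camera_info takes no time and is no camera call.
- order.finish_job(): hands the job in; it is judged then, once.
The state is a dict: "time": time; "joint_positions": joint angles; "qvel": joint speeds; "effort": joint torques, N m; "eef_pos": TCP position; "tcp_rot": TCP orientation; "contact_force": force on the tool from outside, world axes, zero at the start; "torque": the same for the moment, N m; "width": opening from 0.0 (shut) to 1.0 (fully open); "grip_force": force on a finger pad.
Only numpy, scipy, OpenCV 4.12 (cv2) and the standard library are available. Lean on these libraries where they do the work, as an engineer would, in place of code of your own. Each camera call takes 0.05 s, during which the arm holds its last target. There are 200 camera calls.

## Task

Put the four loose things of the finishing kit back, each into the plywood holder made for it: the metal tin into the wide round hole, the small jar into the narrow round hole, the roll of tape over the post, and the sanding block into the rectangular tray, each standing upright or lying flat and fully down. Never tip the tin or the jar over on the way, and do not shift the steel nut or the cork bung that lie among them.

Things in the scene. Friction and masses are not known exactly. Their poses are not given: they have to be found in the camera images.
- tin: Loose round bright metal tin, 60 mm diameter, 60 mm high, standing upright, about 0.3 kg. Origin: centre of its underside, z up.
- jar: Loose small round amber glass jar with a white screw lid as wide as the glass, 40 mm diameter, 58 mm high, standing upright, about 0.14 kg. Origin: centre of its underside, z up.
- tape: Loose roll of pale masking tape lying flat: a ring 66 mm outside diameter, 38 mm inside diameter, 30 mm high, about 70 g. Origin: on its axis, level with its underside, z up.
- block: Loose cork sanding block lying flat, 80 mm long (its x axis), 44 mm wide (its y axis), 34 mm high, about 90 g. Origin: centre of its underside, z up. Either way round will do.
- wide_holder: Fixed square plywood holder, 96 x 96 mm, 22 mm high, with one upright round hole of 76 mm diameter in its middle, 14 mm deep (the hole's floor is 8 mm above the bench). For the tin. Origin: centre of its underside on the bench, on the hole's axis, z up.
- narrow_holder: Fixed square plywood holder, 96 x 96 mm, 22 mm high, with one upright round hole of 56 mm diameter in its middle, 14 mm deep (the hole's floor is 8 mm above the bench). For the jar. Origin: centre of its underside on the bench, on the hole's axis, z up.
- post_holder: Fixed square plywood base, 90 x 90 mm, 12 mm thick, with an upright wooden post in its middle, 18 mm diameter, standing 34 mm above the base (post top 46 mm above the bench). For the tape, which lies flat on the base round the post. Origin: centre of its underside on the bench, on the post's axis, z up.
- tray_holder: Fixed rectangular plywood tray, 112 mm (its x axis) x 76 mm (its y axis) outside, rim 18 mm high; inside 98 x 62 mm, its floor 8 mm above the bench. For the sanding block, long side along the tray's long side. Origin: centre of its underside on the bench, z up.
- nut: Loose large steel hexagon nut, 30 mm across flats, 16 mm high, lying on the bench among the things. Not to be shifted. Origin: centre of its underside.
- cork_bung: Loose small cork bung standing on the bench among the things, 26 mm diameter at the top, 22 mm high. Not to be shifted. Origin: centre of its underside.
Things that resemble listed ones, but are neither listed nor needed, are in the scene too. What is shaped like the tape but red is not meant.

How it is judged:
At the end, for the whole second after the job is handed in: All released, at rest and level within 0.12 rad: tin and jar within 12 mm of their holes' axes, underside under 12 mm above the bench; tape within 14 mm of the post, underside under 16 mm; block within 14 mm of the tray's centre, underside under 12 mm, within 0.3 rad of its long side (z of tin in the frame of wide_holder below 0.012 m and horizontal distance between tin and wide_holder below 0.012 m and angle between each of tin, jar, tape, block's own z axis and vertical below 0.12 rad and linear speed of each of tin, jar, tape, block below 0.02 m/s and angular speed of each of tin, jar, tape, block below 0.3 rad/s and z of jar in the frame of narrow_holder below 0.012 m and horizontal distance between jar and narrow_holder below 0.012 m and z of tape in the frame of post_holder below 0.016 m and horizontal distance between tape and post_holder below 0.014 m and z of block in the frame of tray_holder below 0.012 m and horizontal distance between block and tray_holder below 0.014 m and angle between the x axis of block and the x axis of tray_holder, either way round below 0.3 rad); the robot touches nothing.
It fails at once if the tin is tipped over (more than 0.7 rad from upright) (angle between tin's own z axis and vertical above 0.7 rad).
It fails at once if the jar is tipped over (more than 0.7 rad from upright) (angle between jar's own z axis and vertical above 0.7 rad).
It fails at once if the steel nut is shifted by more than 20 mm (distance of nut from where it was at the start of the episode above 0.02 m).
It fails at once if the cork bung is shifted by more than 20 mm (distance of cork_bung from where it was at the start of the episode above 0.02 m).
It also fails if it takes over 96 s, if anything falls off the work surface, if the arm or the gripper's body presses on something with over 40 N, if the wrist force passes 120 N, or if a joint passes its speed limit or range.

## Working session

There is one attempt and no reset: what is moved stays moved. The work goes in short steps, Python scripts to look and compute and a tool call to move; the robot and the scene stay as the last step left them, time stands still between calls to the robot, and variables do not carry over. Pictures are saved under pics/ and viewed, at most 15 in all, crops included, and the job is handed in when it is done.

Besides the shell and the picture viewer there is one more tool, called after ">>>" as a command line: name --argument value ..., lists and objects as JSON in quotes. servo_tool: Moves the arm, as the interface text tells. Its arguments: {"type":"object","properties":{"rows":{"type":"array","items":{"type":"number"}},"grip_force":{"type":"number"}},"required":["rows"]}

```bash
mkdir -p pics
python3 - <<'E'
from station import read_state, eyes
import cv2,json
for n in ("scene","side","wrist"):
    im=eyes.grab_frame(n); cv2.imwrite(f"pics/{n}0.png",im)
    c=eyes.camera_info(n); print(n,{k:(v.tolist() if hasattr(v,'tolist') else v) for k,v in c.items()})
s=read_state(); print(s)
E
```

```text
scene {'fx': 417.4194156331591, 'fy': 417.4194156331591, 'cx': 257.24500870775745, 'cy': 197.75094599269408, 'position': [0.7884935318406479, 0.3827363806137471, 0.7175091293741069], 'attitude': [0.2830854446515496, 0.09257803935669878, 0.2889613479349343, 0.9098314553008869]}
side {'fx': 386.5117345208116, 'fy': 386.5117345208116, 'cx': 256.9285359456978, 'cy': 190.66086114809326, 'position': [0.4072331054967181, -0.7080719803265568, 0.4854149062326149], 'attitude': [0.8717290374104522, 0.4864315408422665, -0.0351418820471816, -0.04730633715948312]}
wrist {'fx': 299.9299233239677, 'fy': 299.9299233239677, 'cx': 255.96976621488884, 'cy': 190.97459079118408, 'tool_from_camera': [[0.0009266128649520888, 0.9514545713244709, 0.30778781667630123, 0.07874204986915437], [0.9999994747043712, -0.0007467715326103628, -0.0007020849366388577, -0.00016126649004155613], [-0.00043815474284495976, 0.3077883055576413, -0.9514547634976533, -0.12243132649453975], [0.0, 0.0, 0.0, 1.0]]}
{'time': 0.15, 'joint_positions': array([ 1.06499308e+00,  1.50871917e-01,  1.43783470e+00,  1.96854196e-06,
        1.55382044e+00, -1.33975330e-01]), 'qvel': array([-2.48026867e-04, -2.75041940e-03, -4.15429990e-05,  1.01310036e-04,
       -3.65112618e-04, -2.00001529e-04]), 'effort': array([ 1.36920364e-03, -7.13382769e+01, -5.71039903e+01, -1.50961487e-04,
        7.36826565e-03,  1.26960364e-05]), 'eef_pos': array([0.20883174, 0.53555849, 0.24983818]), 'tcp_rot': array([-1.47851352e-04,  1.84844819e-01,  9.82767610e-01, -4.43191869e-04]), 'contact_force': array([ 0.55318883,  0.39322347, -0.05318904]), 'torque': array([0.003952  , 0.02682962, 0.02512037]), 'grip_force': 0.0, 'width': 0.9997262133038612}
```

```bash
python3 -c "
import cv2
for n in ('scene','side'):
    cv2.imwrite(f'pics/{n}0b.png',cv2.resize(cv2.imread(f'pics/{n}0.png'),(800,600),interpolation=cv2.INTER_CUBIC))"
```

```text
(no output)
```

View pics/scene0b.png

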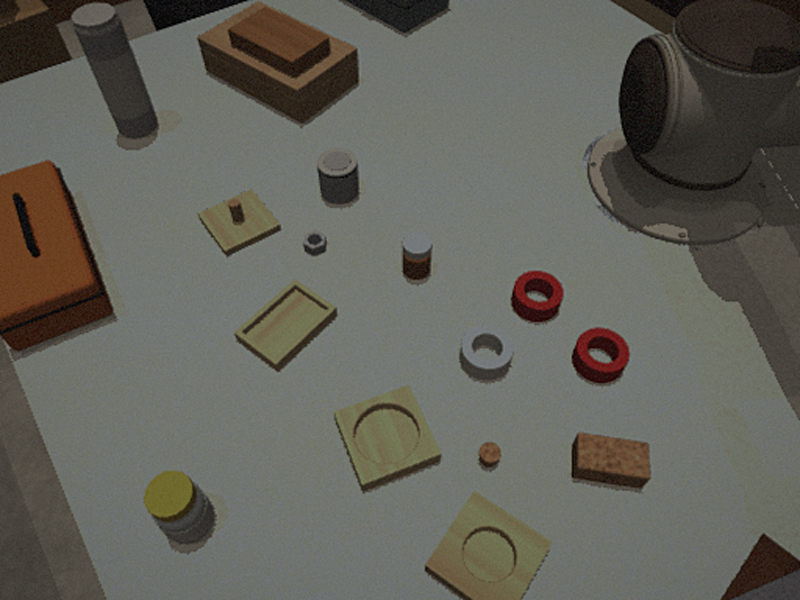

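View pics/side0b.png

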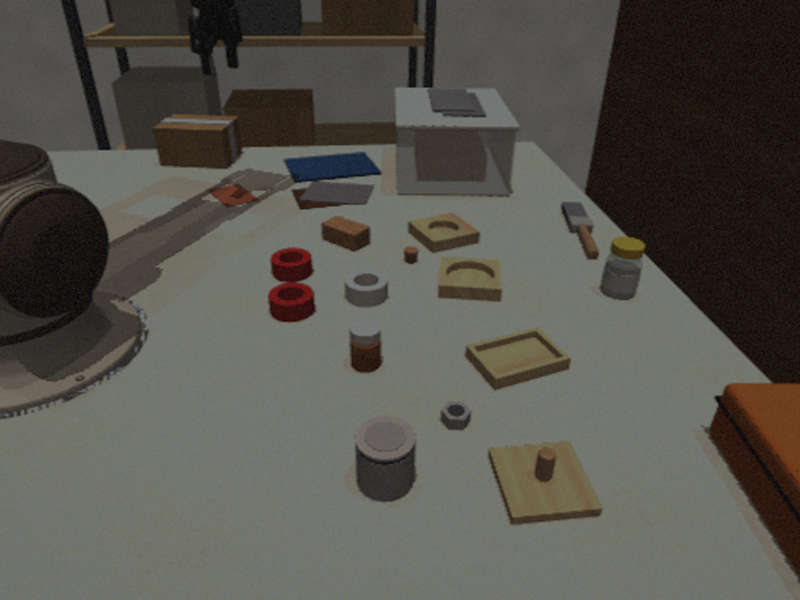

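Scene view (800x600 px): tin (338,165), jar (417,258), pale tape (487,353), block (611,460), tray (287,322), post (236,222), wide hole (387,436), narrow hole (488,555), nut (315,242), bung (489,453). 

Things that could be mistaken: red rings (537,296) and (601,355) for the tape; yellow-lid jar (180,505) for the jar; grey cylinder (115,70) for the tin; wooden box (280,50) for the block. By description I choose the bright tin, the amber jar with white lid, the pale ring and the cork block.

```bash
cat > h.py <<'E'
import numpy as np, cv2
from scipy.spatial.transform import Rotation as R
from station import read_state, eyes
def rot(q): return R.from_quat(np.roll(q,-1)).as_matrix()
def pose(name,state=None):
    c=eyes.camera_info(name)
    if name!="wrist": return c,rot(c["attitude"]),np.array(c["position"])
    T=np.array(c["tool_from_camera"]); Rt=rot(state["tcp_rot"])
    return c,Rt@T[:3,:3],Rt@T[:3,3]+state["eef_pos"]
def pix2w(name,uv,z,state=None):
    c,Rm,p=pose(name,state); u,v=uv
    d=Rm@np.array([(u-c["cx"])/c["fx"],-(v-c["cy"])/c["fy"],-1])
    return p+d*(z-p[2])/d[2]
def w2pix(name,P,state=None):
    c,Rm,p=pose(name,state); q=Rm.T@(np.array(P)-p)
    return np.array([c["cx"]+c["fx"]*q[0]/-q[2], c["cy"]-c["fy"]*q[1]/-q[2]])
E
python3 - <<'E'
from h import *
k=1.5625
for n,a,b,z in [("tin top",(338,160),(386,437),.06),("jar top",(417,242),(365,334),.058),("tape top",(487,346),(366,282),.03),
 ("tray rim",(287,321),(517,354),.018),("wide rim",(387,433),(470,271),.022),("narrow rim",(489,553),(443,229),.022),
 ("post top",(236,202),(546,452),.046),("nut",(315,239),(456,410),.016),("bung",(489,449),(411,250),.022),("block top",(612,450),(346,228),.034),
 ("red1",(538,290),(291,295),.03),("red2",(602,348),(291,259),.03)]:
    print(n,pix2w("scene",np.array(a)/k,z)[:2].round(3),pix2w("side",np.array(b)/k,z)[:2].round(3))
im=cv2.imread("pics/scene0.png")
def crop(x,y,w=64,h=48): return cv2.resize(im[int(y/k)-h//2:int(y/k)+h//2,int(x/k)-w//2:int(x/k)+w//2],(400,300),interpolation=cv2.INTER_CUBIC)
m=np.vstack([np.hstack([crop(611,460),crop(287,322)]),np.hstack([crop(487,353),crop(375,210)])])
cv2.imwrite("pics/m.png",cv2.convertScaleAbs(m,alpha=1.5))
for x,y in[(611,460),(287,322)]: print("crop origin",int(x/k)-32,int(y/k)-24)
E
```

```text
tin top [ 0.446 -0.273] [ 0.449 -0.279]
jar top [ 0.441 -0.079] [ 0.44  -0.099]
tape top [0.454 0.09 ] [0.453 0.076]
tray rim [ 0.638 -0.092] [ 0.635 -0.106]
wide rim [0.619 0.113] [0.62  0.109]
narrow rim [0.607 0.284] [0.604 0.267]
post top [ 0.604 -0.295] [ 0.605 -0.301]
nut [ 0.536 -0.195] [ 0.537 -0.2  ]
bung [0.535 0.195] [0.536 0.19 ]
block top [0.427 0.277] [0.43 0.26]
red1 [0.343 0.06 ] [0.343 0.048]
red2 [0.338 0.173] [0.339 0.16 ]
crop origin 359 270
crop origin 151 182
```

View pics/m.png

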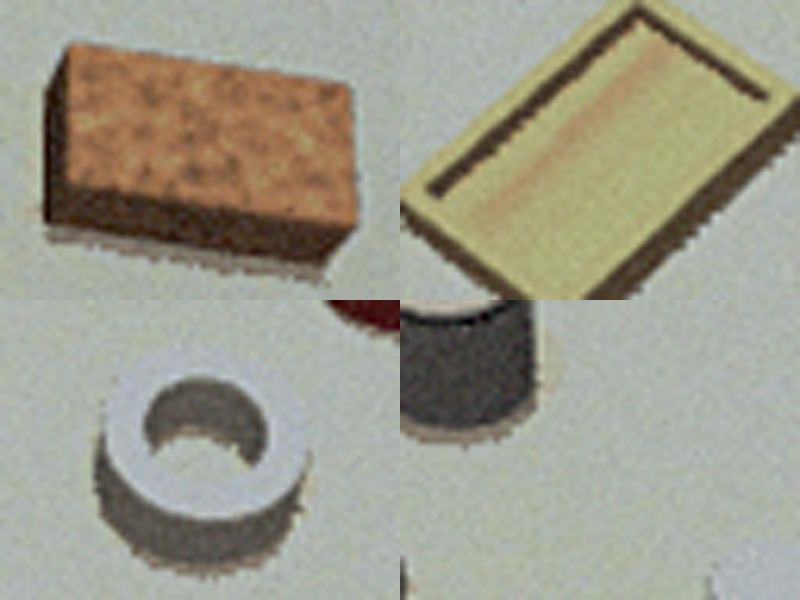

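Tiles: top left is the cork block, with top corners at about (72,45), (350,88), (355,228) and (68,185). Top right is the tray, bottom left is the pale tape ring (not red), and bottom right the tin's edge. The choices hold, so I'll go above the block first.

```bash
cat >> h.py <<'E'
def yaw_y(s): 
    y=rot(s["tcp_rot"])[:,1]; return np.degrees(np.arctan2(y[1],y[0]))
def go(P,yaw=None,s=None):
    s=s or read_state(); Rt=rot(s["tcp_rot"]); t=Rt.T@(np.array(P)-s["eef_pos"])
    dy=0 if yaw is None else (yaw-yaw_y(s)+90)%180-90
    up=np.degrees(np.arccos(min(1,-Rt[2,2])))
    print("go",np.array(P).round(3),"rows t",t.round(4),"rz",round(-dy,1),"| alt",round(-dy-np.sign(dy)*-180,1),"tilt",up.round(2),"dist",np.linalg.norm(t).round(3),"t",round(s["time"],2))
E
python3 - <<'E'
from h import *
k=6.25
c=[pix2w("scene",(359+a/k,270+b/k),.034)[:2] for a,b in[(72,45),(350,88),(355,228),(68,185)]]
print(np.round(c,3),[np.linalg.norm(c[i]-c[i-1]).round(3) for i in range(4)])
d=c[1]-c[0]+c[2]-c[3]; by=np.degrees(np.arctan2(d[1],d[0])); print("block long",by,np.mean(c,0))
t=[pix2w("scene",(a/1.5625,b/1.5625),.018)[:2] for a,b in[(295,283),(336,312),(281,366),(236,335)]]
print(np.round(t,3),[np.linalg.norm(t[i]-t[i-1]).round(3) for i in range(4)])
d=t[1]-t[2]+t[0]-t[3]; print("tray long",np.degrees(np.arctan2(d[1],d[0])),np.mean(t,0))
m=np.mean(c,0); print(yaw_y(read_state()))
go([*m,.17],by+90)
E
```

```text
[[0.443 0.242]
 [0.388 0.295]
 [0.417 0.325]
 [0.473 0.271]] [np.float64(0.042), np.float64(0.077), np.float64(0.041), np.float64(0.077)]
block long 136.0480380189337 [0.43010801 0.28316207]
[[ 0.598 -0.14 ]
 [ 0.578 -0.068]
 [ 0.676 -0.037]
 [ 0.702 -0.11 ]] [np.float64(0.108), np.float64(0.075), np.float64(0.103), np.float64(0.077)]
tray long -162.86903599581507 [ 0.63851999 -0.08864227]
68.69583076222027
go [0.43  0.283 0.17 ] rows t [-0.2979 -0.1547  0.0799] rz 22.6 | alt -157.4 tilt 0.05 dist 0.345 t 0.15
```

>>> servo_tool --rows '[0, -0.02, -0.01, 0.005, 0, 0, 2, 0, -0.055, -0.03, 0.015, 0, 0, 5, 0, -0.09, -0.047, 0.025, 0, 0, 8, 0, -0.126, -0.066, 0.034, 0, 0, 11, 0, -0.162, -0.084, 0.044, 0, 0, 14, 0, -0.197, -0.102, 0.053, 0, 0, 17, 0, -0.232, -0.12, 0.063, 0, 0, 20, 0, -0.265, -0.138, 0.072, 0, 0, 22.6, 0, -0.288, -0.15, 0.078, 0, 0, 22.6, 0, -0.298, -0.155, 0.08, 0, 0, 22.6, 0, -0.298, -0.155, 0.08, 0, 0, 22.6, 0, -0.298, -0.155, 0.08, 0, 0, 22.6]'

```text
time: 1.15
eef_pos: [0.4302, 0.2831, 0.1703]
tcp_rot: [-0.0, 0.374, 0.927, -0.0]
contact_force: [0.1, 0.0, 0.5]
width: 1.0
grip_force: 0.0
```

```bash
cat >> h.py <<'E'
def wlook(name):
    s=read_state(); im=eyes.grab_frame("wrist"); 
    np.save(f"pics/{name}.npy",s,allow_pickle=True)
    cv2.imwrite(f"pics/{name}.png",cv2.convertScaleAbs(cv2.resize(im,(800,600),interpolation=cv2.INTER_CUBIC),alpha=1.4))
    print(s["eef_pos"].round(4),yaw_y(s).round(1),s["joint_positions"].round(2),s["contact_force"].round(1),s["time"])
def W(name,uv,z):
    return pix2w("wrist",np.array(uv)/1.5625,z,np.load(f"pics/{name}.npy",allow_pickle=True).item())
E
python3 -c "
from h import *
wlook('w1')"
```

```text
[0.4302 0.2831 0.1703] 46.0 [ 0.43  0.07  1.69  0.    1.38 -0.37] [0.1 0.  0.5] 1.15
```

View pics/w1.png

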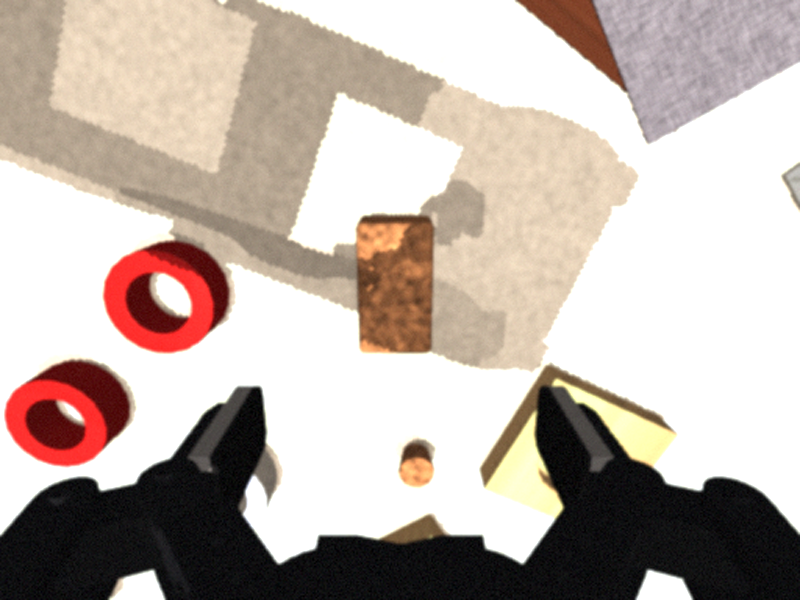

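Wrist view: block top face with corners (357,222), (433,220), (432,352) and (360,352); bung at (416,470), narrow holder right, red rings left.

Run:
```python
from h import *
c=np.array([W('w1',p,.034)[:2] for p in[(357,222),(433,220),(432,352),(360,352)]])
print(c.round(3),[np.linalg.norm(c[i]-c[i-1]).round(3) for i in range(4)]); d=c[2]-c[1]+c[3]-c[0]
m=c.mean(0); yw=np.degrees(np.arctan2(d[1],d[0]))+90; print(m,yw)
print("bung",W('w1',(416,473),.022))
go([*m,.031],yw)
```

```text
[[0.385 0.293]
 [0.414 0.324]
 [0.472 0.27 ]
 [0.441 0.239]] [np.float64(0.078), np.float64(0.042), np.float64(0.079), np.float64(0.043)]
[0.42802782 0.28166221] 46.36345394665139
bung [0.53542228 0.19723581 0.022     ]
go [0.428 0.282 0.031] rows t [-1.000e-04 -2.700e-03  1.395e-01] rz -0.3 | alt 179.7 tilt 0.02 dist 0.139 t 1.2
```

>>> servo_tool --rows '[0, 0, -0.003, 0.03, 0, 0, 0, 0, 0, -0.003, 0.065, 0, 0, 0, 0, 0, -0.003, 0.1, 0, 0, 0, 0, 0, -0.003, 0.125, 0, 0, 0, 0, 0, -0.003, 0.138, 0, 0, 0, 0, 0, -0.003, 0.138, 0, 0, 0, 255, 0, -0.003, 0.138, 0, 0, 0, 255, 0, -0.003, 0.138, 0, 0, 0, 255, 0, -0.003, 0.138, 0, 0, 0, 255, 0, -0.003, 0.138, 0, 0, 0, 255, 0, -0.003, 0.138, 0, 0, 0, 255, 0, -0.003, 0.138, 0, 0, 0, 255, 0, -0.003, 0.138, 0, 0, 0, 255, 0, -0.003, 0.138, 0, 0, 0]' --grip_force 40

```text
time: 2.37
eef_pos: [0.4287, 0.2814, 0.0338]
tcp_rot: [0.001, 0.374, 0.928, 0.001]
contact_force: [-2.0, 1.1, 8.9]
width: 0.503
grip_force: 40.7
```

Run:
```python
from h import *
go([.637,-.09,.15],-163-90)
s=read_state();print(s["joint_positions"].round(2))
```

```text
go [ 0.637 -0.09   0.15 ] rows t [-0.4077 -0.1229 -0.1163] rz -60.9 | alt 119.1 tilt 0.13 dist 0.441 t 2.37
[ 0.43  0.2   1.85  0.    1.09 -0.37]
```

>>> servo_tool --rows '[255, 0, 0, -0.02, 0, 0, 0, 255, 0, 0, -0.05, 0, 0, 0, 255, -0.02, -0.006, -0.085, 0, 0, -5, 255, -0.055, -0.017, -0.11, 0, 0, -11, 255, -0.09, -0.027, -0.116, 0, 0, -17, 255, -0.125, -0.038, -0.116, 0, 0, -23, 255, -0.16, -0.048, -0.116, 0, 0, -29, 255, -0.195, -0.059, -0.116, 0, 0, -35, 255, -0.23, -0.069, -0.116, 0, 0, -41, 255, -0.265, -0.08, -0.116, 0, 0, -47, 255, -0.3, -0.09, -0.116, 0, 0, -53, 255, -0.335, -0.101, -0.116, 0, 0, -58, 255, -0.368, -0.111, -0.116, 0, 0, -61, 255, -0.393, -0.118, -0.116, 0, 0, -61, 255, -0.408, -0.123, -0.116, 0, 0, -61, 255, -0.408, -0.123, -0.116, 0, 0, -61, 255, -0.408, -0.123, -0.116, 0, 0, -61]'

```text
time: 3.78
eef_pos: [0.6367, -0.0908, 0.1484]
tcp_rot: [-0.0, -0.148, 0.989, 0.0]
contact_force: [-0.5, 0.5, -1.5]
width: 0.504
grip_force: 41.7
```

```bash
python3 -c "
from h import *
wlook('w2')"
```

```text
[ 0.6367 -0.0908  0.1484] 107.0 [-0.26  0.34  1.41  0.    1.39 -2.13] [-0.5  0.5 -1.5] 3.7833
```

View pics/w2.png

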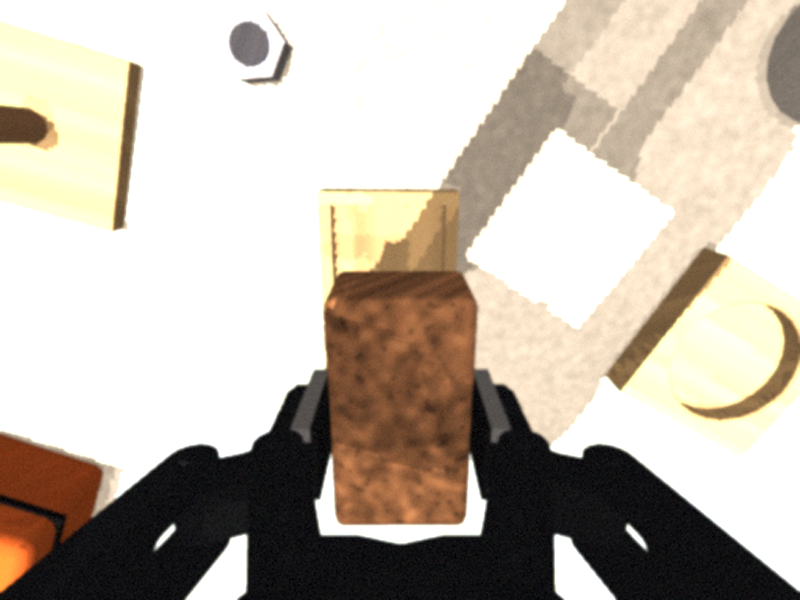

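Wrist view: tray near end with outer corners (320,189) and (458,190), in line with the held block (top face about (327,305), (475,305), (466,522), (335,522)).

Run:
```python
from h import *
s=read_state()
a,b=[W('w2',p,.018)[:2] for p in[(320,189),(458,190)]]
e=b-a; print(a,b,np.linalg.norm(e),np.degrees(np.arctan2(e[1],e[0])))
u=rot(s["tcp_rot"])[:2,0]; n=np.array([-e[1],e[0]])/np.linalg.norm(e)
c1=(a+b)/2+.056*n; c2=(a+b)/2-.056*n; print(c1,c2)
B=np.array([W('w2',p,.148)[:2] for p in[(327,305),(475,305),(466,522),(335,522)]]); print(B.round(3),B.mean(0))
c=min((c1,c2),key=lambda c:np.linalg.norm(c-s["eef_pos"][:2]))
off=B.mean(0)-s["eef_pos"][:2]; print("off",off)
go([*c,.043])
```

```text
[ 0.59399914 -0.14806361] [ 0.5731248  -0.07833295] 0.07278806352984737 106.66541913196613
[ 0.52991421 -0.12925809] [ 0.63720973 -0.09713847]
[[ 0.607 -0.121]
 [ 0.595 -0.082]
 [ 0.666 -0.059]
 [ 0.679 -0.1  ]] [ 0.6368543  -0.09074065]
off [ 0.00034418 -0.00072569]
go [ 0.637 -0.097  0.043] rows t [ 0.0014 -0.007   0.1055] rz 0 | alt 0 tilt 0.02 dist 0.106 t 3.83
```

>>> servo_tool --rows '[255, 0.001, -0.006, 0.02, 0, 0, 0, 255, 0.001, -0.006, 0.05, 0, 0, 0, 255, 0.001, -0.006, 0.08, 0, 0, 0, 255, 0.001, -0.006, 0.097, 0, 0, 0, 255, 0.001, -0.006, 0.105, 0, 0, 0, 255, 0.001, -0.006, 0.107, 0, 0, 0, 255, 0.001, -0.006, 0.107, 0, 0, 0, 100, 0.001, -0.006, 0.107, 0, 0, 0, 0, 0.001, -0.006, 0.107, 0, 0, 0, 0, 0.001, -0.006, 0.107, 0, 0, 0, 0, 0.001, -0.006, 0.107, 0, 0, 0, 0, 0.001, -0.006, 0.107, 0, 0, 0, 0, 0.001, -0.006, 0.09, 0, 0, 0, 0, 0.001, -0.006, 0.06, 0, 0, 0, 0, 0.001, -0.006, 0.025, 0, 0, 0, 0, 0.001, -0.006, -0.01, 0, 0, 0, 0, 0.001, -0.006, -0.02, 0, 0, 0, 0, 0.001, -0.006, -0.02, 0, 0, 0]'

```text
time: 5.33
eef_pos: [0.6388, -0.0971, 0.1722]
tcp_rot: [0.003, -0.149, 0.989, -0.001]
contact_force: [0.7, -0.5, 0.8]
width: 0.998
grip_force: 0.0
```

Run:
```python
from h import *
wlook('w3')
go([.447,-.277,.17])
```

```text
[ 0.6388 -0.0971  0.1722] 107.1 [-0.27  0.33  1.38 -0.    1.43 -2.14] [ 0.7 -0.5  0.8] 5.3333
go [ 0.447 -0.277  0.17 ] rows t [ 0.2356 -0.116  -0.0006] rz 0 | alt 0 tilt 0.15 dist 0.263 t 5.38
```

View pics/w3.png

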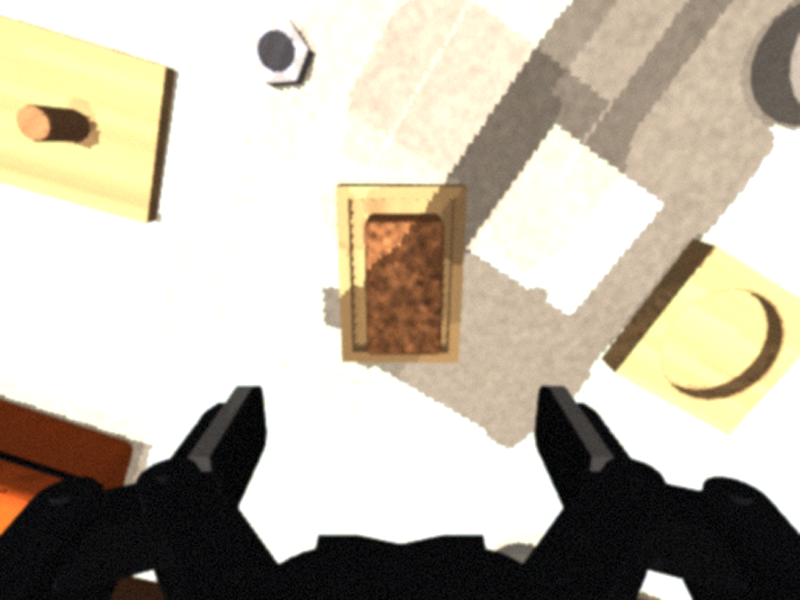

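Block lies inside the tray (top face (366,220)-(443,353), tray rim (337,185)-(466,361)). Post top is at (33,122), nut at (278,50), wide hole at about (722,345).

Run:
```python
from h import *
t=np.mean([W('w3',p,.018)[:2] for p in[(337,185),(466,185),(459,361),(343,361)]],0)
b=np.mean([W('w3',p,.042)[:2] for p in[(366,220),(443,220),(443,353),(366,353)]],0)
print("tray",t,"block",b,b-t)
print("post",W('w3',(33,122),.046),"wide",W('w3',(722,345),.022),"nut",W('w3',(278,50),.016))
```

```text
tray [ 0.6373765  -0.09727221] block [ 0.6366321  -0.09558697] [-0.0007444   0.00168525]
post [ 0.60679939 -0.29831653  0.046     ] wide [0.61821471 0.1088588  0.022     ] nut [ 0.53668859 -0.19711537  0.016     ]
```

>>> servo_tool --rows '[0, 0.02, -0.01, 0, 0, 0, 0, 0, 0.055, -0.027, 0, 0, 0, 0, 0, 0.09, -0.044, 0, 0, 0, 0, 0, 0.125, -0.061, 0, 0, 0, 0, 0, 0.16, -0.079, 0, 0, 0, 0, 0, 0.195, -0.096, 0, 0, 0, 0, 0, 0.22, -0.108, 0, 0, 0, 0, 0, 0.235, -0.116, 0, 0, 0, 0, 0, 0.235, -0.116, 0, 0, 0, 0, 0, 0.235, -0.116, 0, 0, 0, 0]'

```text
time: 6.22
eef_pos: [0.4463, -0.277, 0.1672]
tcp_rot: [-0.001, -0.148, 0.989, 0.001]
contact_force: [0.1, 0.0, 1.6]
width: 0.999
grip_force: 0.0
```

```bash
python3 -c "
from h import *
wlook('w4')"
```

```text
[ 0.4463 -0.277   0.1672] 107.0 [-0.7   0.09  1.67  0.    1.38 -2.57] [0.1 0.  1.6] 6.2167
```

View pics/w4.png

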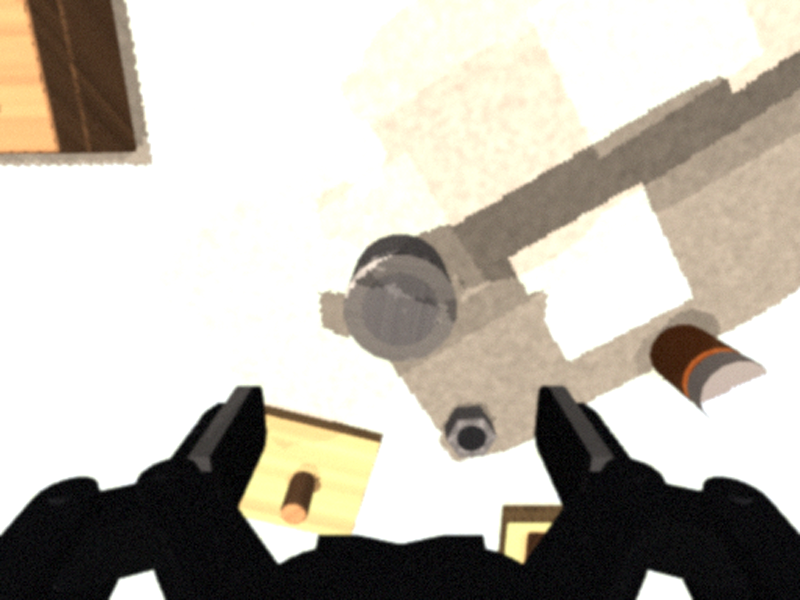

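Wrist view: tin top rim spans (343..457, 253..360), centre (400,307). Post top is at (294,513), nut at (470,435), jar lid around (733,385).

Run:
```python
from h import *
a,b=W('w4',(343,307),.06),W('w4',(457,307),.06);print(np.linalg.norm(a-b))
c=W('w4',(400,307),.06); print(c,"post",W('w4',(294,513),.046),"jar",W('w4',(733,385),.058),W('w4',(470,437),.016))
go([*c[:2],.042])
```

```text
0.05906885404245616
[ 0.4463902  -0.27690103  0.06      ] post [ 0.60428709 -0.29951613  0.046     ] jar [ 0.43681763 -0.08698114  0.058     ] [ 0.5361315  -0.19955938  0.016     ]
go [ 0.446 -0.277  0.042] rows t [ 0.0006 -0.0004  0.1253] rz 0 | alt 0 tilt 0.08 dist 0.125 t 6.27
```

>>> servo_tool --rows '[0, 0, 0, 0.03, 0, 0, 0, 0, 0, 0, 0.065, 0, 0, 0, 0, 0, 0, 0.1, 0, 0, 0, 0, 0, 0, 0.12, 0, 0, 0, 0, 0, 0, 0.125, 0, 0, 0, 0, 0, 0, 0.125, 0, 0, 0, 255, 0, 0, 0.125, 0, 0, 0, 255, 0, 0, 0.125, 0, 0, 0, 255, 0, 0, 0.125, 0, 0, 0, 255, 0, 0, 0.125, 0, 0, 0, 255, 0, 0, 0.125, 0, 0, 0, 255, 0, 0, 0.125, 0, 0, 0, 255, 0, 0, 0.125, 0, 0, 0]' --grip_force 60

```text
time: 7.35
eef_pos: [0.448, -0.277, 0.0453]
tcp_rot: [0.001, -0.149, 0.989, -0.001]
contact_force: [-1.6, 4.5, 8.2]
width: 0.684
grip_force: 63.7
```

Run:
```python
from h import *
go([.619,.110,.16])
```

```text
go [0.619 0.11  0.16 ] rows t [-0.2775  0.3193 -0.1149] rz 0 | alt 0 tilt 0.16 dist 0.438 t 7.35
```

>>> servo_tool --rows '[255, 0, 0, -0.015, 0, 0, 0, 255, 0, 0, -0.045, 0, 0, 0, 255, -0.006, 0.007, -0.08, 0, 0, 0, 255, -0.022, 0.025, -0.105, 0, 0, 0, 255, -0.044, 0.051, -0.115, 0, 0, 0, 255, -0.068, 0.078, -0.115, 0, 0, 0, 255, -0.092, 0.106, -0.115, 0, 0, 0, 255, -0.116, 0.133, -0.115, 0, 0, 0, 255, -0.14, 0.161, -0.115, 0, 0, 0, 255, -0.164, 0.189, -0.115, 0, 0, 0, 255, -0.188, 0.216, -0.115, 0, 0, 0, 255, -0.212, 0.244, -0.115, 0, 0, 0, 255, -0.236, 0.272, -0.115, 0, 0, 0, 255, -0.256, 0.295, -0.115, 0, 0, 0, 255, -0.27, 0.311, -0.115, 0, 0, 0, 255, -0.277, 0.319, -0.115, 0, 0, 0, 255, -0.277, 0.319, -0.115, 0, 0, 0, 255, -0.277, 0.319, -0.115, 0, 0, 0]'

```text
time: 8.85
eef_pos: [0.618, 0.1096, 0.1587]
tcp_rot: [0.0, -0.149, 0.989, -0.0]
contact_force: [-0.6, 0.0, -4.7]
width: 0.682
grip_force: 66.3
```

```bash
python3 -c "
from h import *
wlook('w5')
go([.618,.109,.055])"
```

```text
[0.618  0.1096 0.1587] 107.1 [ 0.05  0.3   1.44 -0.    1.4  -1.82] [-0.6  0.  -4.7] 8.85
go [0.618 0.109 0.055] rows t [-1.000e-04 -0.000e+00  1.037e-01] rz 0 | alt 0 tilt 0.02 dist 0.104 t 8.9
```

View pics/w5.png

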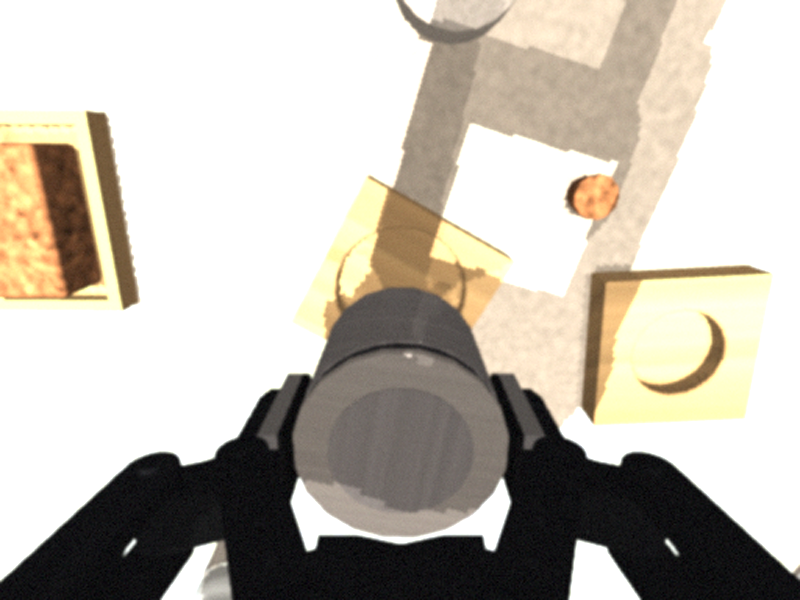

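Wrist view: the wide hole's rim spans x 336..467 with its top at y≈226, just ahead of the held upright tin. Narrow hole centre is at about (674,350), bung at (595,197).

Run:
```python
from h import *
a,b=W('w5',(336,285),.022),W('w5',(467,285),.022);print(np.linalg.norm(a-b),(a+b)/2)
s=np.load('pics/w5.npy',allow_pickle=True).item(); u=rot(s["tcp_rot"])[:,0]
t=W('w5',(401,226),.022); print("top pt",t,"centre",t-u*.038)
print("narrow",W('w5',(674,350),.022), "bung",W('w5',(595,197),.022))
```

```text
0.07545116613616909 [0.61486855 0.10946485 0.022     ]
top pt [0.58246221 0.09910802 0.022     ] centre [0.61877477 0.11030615 0.02200581]
narrow [0.60532522 0.27858928 0.022     ] bung [0.53625111 0.1951409  0.022     ]
```

>>> servo_tool --rows '[255, 0, 0, 0.02, 0, 0, 0, 255, 0, 0, 0.05, 0, 0, 0, 255, 0, 0, 0.08, 0, 0, 0, 255, 0, 0, 0.095, 0, 0, 0, 255, 0, 0, 0.103, 0, 0, 0, 255, 0, 0, 0.106, 0, 0, 0, 255, 0, 0, 0.106, 0, 0, 0, 150, 0, 0, 0.106, 0, 0, 0, 0, 0, 0, 0.106, 0, 0, 0, 0, 0, 0, 0.106, 0, 0, 0, 0, 0, 0, 0.106, 0, 0, 0, 0, 0, 0, 0.106, 0, 0, 0, 0, 0, 0, 0.09, 0, 0, 0, 0, 0, 0, 0.06, 0, 0, 0, 0, 0, 0, 0.025, 0, 0, 0, 0, 0, 0, -0.01, 0, 0, 0, 0, 0, 0, -0.012, 0, 0, 0, 0, 0, 0, -0.012, 0, 0, 0]'

```text
time: 10.4
eef_pos: [0.619, 0.1097, 0.1729]
tcp_rot: [0.002, -0.149, 0.989, -0.0]
contact_force: [-0.1, -0.2, -1.3]
width: 1.0
grip_force: 0.0
```

Run:
```python
from h import *
wlook('w6')
go([.438,-.087,.17])
go([.453,.084,.17])
```

```text
[0.619  0.1097 0.1729] 107.1 [ 0.05  0.29  1.42 -0.    1.42 -1.82] [-0.1 -0.2 -1.3] 10.4
go [ 0.438 -0.087  0.17 ] rows t [ 0.2302 -0.135   0.0006] rz 0 | alt 0 tilt 0.08 dist 0.267 t 10.45
go [0.453 0.084 0.17 ] rows t [0.1655 0.0241 0.0006] rz 0 | alt 0 tilt 0.08 dist 0.167 t 10.45
```

View pics/w6.png

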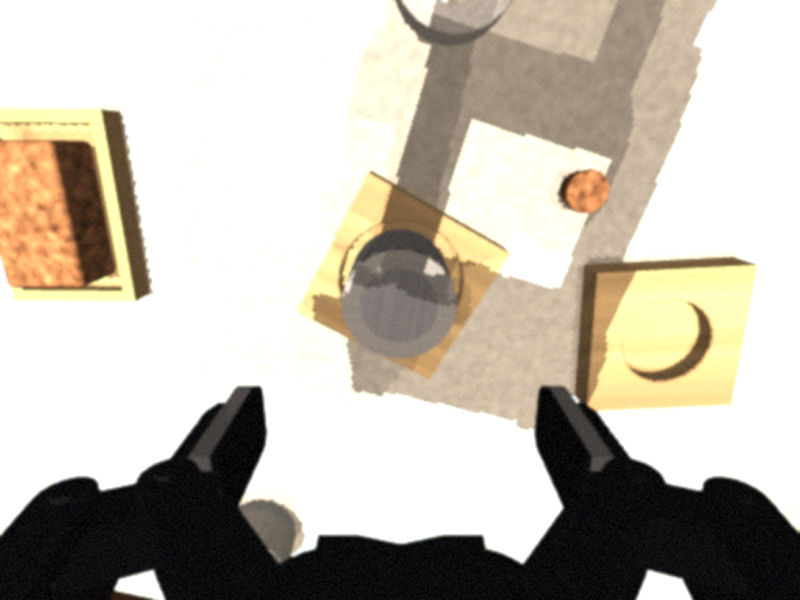

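Tin stands in the wide hole (top circle x 341..461, centre (401,302); hole rim visible evenly around it). Next, the jar.

>>> servo_tool --rows '[0, 0.017, -0.01, 0, 0, 0, 0, 0, 0.05, -0.029, 0, 0, 0, 0, 0, 0.084, -0.049, 0, 0, 0, 0, 0, 0.118, -0.069, 0, 0, 0, 0, 0, 0.152, -0.089, 0, 0, 0, 0, 0, 0.186, -0.109, 0, 0, 0, 0, 0, 0.213, -0.125, 0, 0, 0, 0, 0, 0.23, -0.135, 0, 0, 0, 0, 0, 0.23, -0.135, 0, 0, 0, 0, 0, 0.23, -0.135, 0, 0, 0, 0]'

```text
time: 11.28
eef_pos: [0.4372, -0.0875, 0.1694]
tcp_rot: [-0.001, -0.148, 0.989, 0.0]
contact_force: [0.6, 0.8, 0.1]
width: 0.999
grip_force: 0.0
```

Run:
```python
from h import *
a,b=W('w6',(341,302),.068),W('w6',(461,302),.068);print(np.linalg.norm(a-b),(a+b)/2)
wlook('w7')
```

```text
0.06133706964736115 [0.61616572 0.10914787 0.068     ]
[ 0.4372 -0.0875  0.1694] 107.0 [-0.37 -0.08  1.84 -0.    1.38 -2.24] [0.6 0.8 0.1] 11.2833
```

View pics/w7.png

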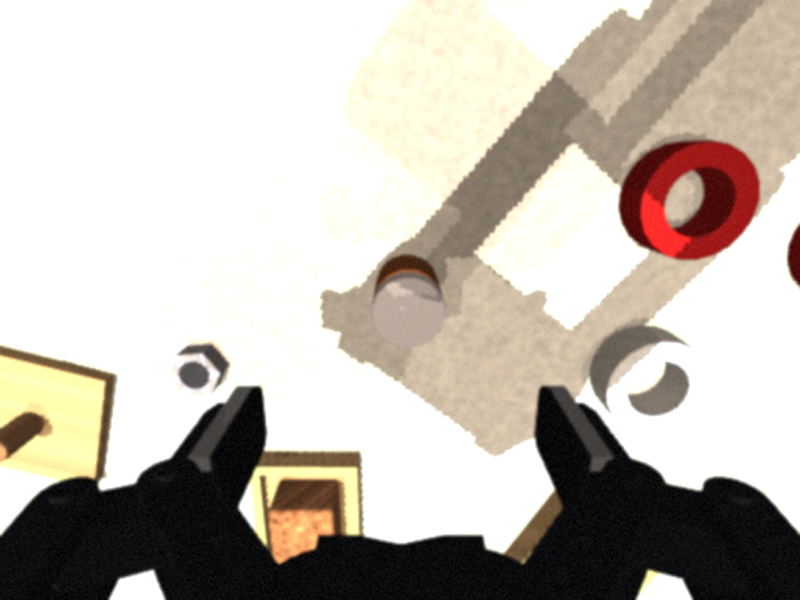

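Jar lid: x 373..443, y ~276..347, centre (408,311). Tape's hole is at about (655,375).

Run:
```python
from h import *
a,b=W('w7',(373,311),.058),W('w7',(443,311),.058);print(np.linalg.norm(a-b)); c=(a+b)/2; print(c)
go([*c[:2],.042])
```

```text
0.037038560805130946
[ 0.43951855 -0.08234087  0.058     ]
go [ 0.44  -0.082  0.042] rows t [-0.0031  0.0038  0.1275] rz 0 | alt 0 tilt 0.06 dist 0.128 t 11.33
```

>>> servo_tool --rows '[0, -0.003, 0.004, 0.03, 0, 0, 0, 0, -0.003, 0.004, 0.065, 0, 0, 0, 0, -0.003, 0.004, 0.1, 0, 0, 0, 0, -0.003, 0.004, 0.12, 0, 0, 0, 0, -0.003, 0.004, 0.127, 0, 0, 0, 0, -0.003, 0.004, 0.127, 0, 0, 0, 255, -0.003, 0.004, 0.127, 0, 0, 0, 255, -0.003, 0.004, 0.127, 0, 0, 0, 255, -0.003, 0.004, 0.127, 0, 0, 0, 255, -0.003, 0.004, 0.127, 0, 0, 0, 255, -0.003, 0.004, 0.127, 0, 0, 0, 255, -0.003, 0.004, 0.127, 0, 0, 0, 255, -0.003, 0.004, 0.127, 0, 0, 0, 255, -0.003, 0.004, 0.127, 0, 0, 0]' --grip_force 40

```text
time: 12.5
eef_pos: [0.4403, -0.0825, 0.0445]
tcp_rot: [0.001, -0.149, 0.989, -0.0]
contact_force: [-1.4, 2.2, 9.0]
width: 0.455
grip_force: 39.2
```

Run:
```python
from h import *
go([.605,.279,.17])
```

```text
go [0.605 0.279 0.17 ] rows t [-0.2639  0.2969 -0.1254] rz 0 | alt 0 tilt 0.12 dist 0.417 t 12.5
```

>>> servo_tool --rows '[255, 0, 0, -0.015, 0, 0, 0, 255, 0, 0, -0.045, 0, 0, 0, 255, 0, 0, -0.083, 0, 0, 0, 255, -0.016, 0.018, -0.112, 0, 0, 0, 255, -0.038, 0.043, -0.125, 0, 0, 0, 255, -0.062, 0.07, -0.125, 0, 0, 0, 255, -0.087, 0.098, -0.125, 0, 0, 0, 255, -0.112, 0.126, -0.125, 0, 0, 0, 255, -0.137, 0.154, -0.125, 0, 0, 0, 255, -0.162, 0.182, -0.125, 0, 0, 0, 255, -0.187, 0.21, -0.125, 0, 0, 0, 255, -0.212, 0.238, -0.125, 0, 0, 0, 255, -0.235, 0.264, -0.125, 0, 0, 0, 255, -0.253, 0.285, -0.125, 0, 0, 0, 255, -0.264, 0.297, -0.125, 0, 0, 0, 255, -0.264, 0.297, -0.125, 0, 0, 0, 255, -0.264, 0.297, -0.125, 0, 0, 0]'

```text
time: 13.92
eef_pos: [0.6046, 0.2797, 0.1681]
tcp_rot: [-0.0, -0.149, 0.989, -0.0]
contact_force: [0.3, -0.6, -2.0]
width: 0.459
grip_force: 40.9
```

```bash
python3 -c "
from h import *
wlook('w8')
go([.605,.279,.0525])"
```

```text
[0.6046 0.2797 0.1681] 107.2 [ 0.32  0.38  1.32 -0.    1.44 -1.55] [ 0.3 -0.6 -2. ] 13.9167
go [0.605 0.279 0.052] rows t [-6.000e-04 -1.000e-04  1.158e-01] rz 0 | alt 0 tilt 0.03 dist 0.116 t 13.97
```

View pics/w8.png

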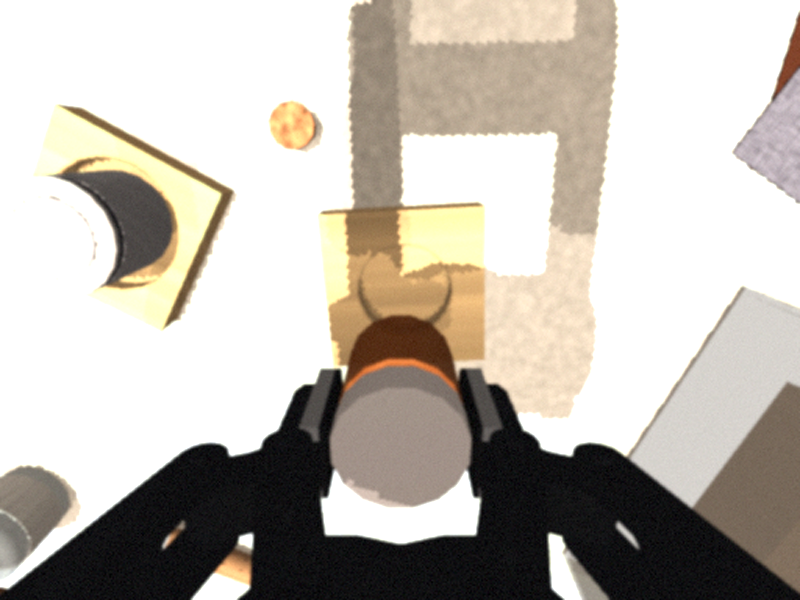

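Wrist view: narrow hole x 359..452 (centre about 405), holder corners (322,211), (483,205) and (484,359). The jar is held upright at lid centre (401,435).

Run:
```python
from h import *
a,b=W('w8',(359,287),.022),W('w8',(452,287),.022);print(np.linalg.norm(a-b),(a+b)/2)
print("diag",(W('w8',(322,211),.022)+W('w8',(484,359),.022))/2)
j=(W('w8',(331,435),.183)+W('w8',(472,435),.183))/2; print("lid",j)
```

```text
0.05558873679369475 [0.60442774 0.28308652 0.022     ]
diag [0.60519111 0.28433706 0.022     ]
lid [0.59894643 0.27817448 0.183     ]
```

>>> servo_tool --rows '[255, -0.002, 0.003, 0.02, 0, 0, 0, 255, -0.002, 0.003, 0.05, 0, 0, 0, 255, -0.002, 0.003, 0.08, 0, 0, 0, 255, -0.002, 0.003, 0.1, 0, 0, 0, 255, -0.002, 0.003, 0.111, 0, 0, 0, 255, -0.002, 0.003, 0.116, 0, 0, 0, 255, -0.002, 0.003, 0.116, 0, 0, 0, 255, -0.002, 0.003, 0.116, 0, 0, 0]'

```text
time: 14.63
eef_pos: [0.6062, 0.2822, 0.0537]
tcp_rot: [0.001, -0.148, 0.989, 0.0]
contact_force: [0.6, 0.0, -1.2]
width: 0.46
grip_force: 41.3
```

>>> servo_tool --rows '[180, 0, 0, 0, 0, 0, 0, 100, 0, 0, 0, 0, 0, 0, 0, 0, 0, 0, 0, 0, 0, 0, 0, 0, 0, 0, 0, 0, 0, 0, 0, 0, 0, 0, 0, 0, 0, 0, 0, 0, 0, 0, 0, 0, 0, -0.015, 0, 0, 0, 0, 0, 0, -0.045, 0, 0, 0, 0, 0, 0, -0.08, 0, 0, 0, 0, 0, 0, -0.115, 0, 0, 0, 0, 0, 0, -0.12, 0, 0, 0, 0, 0, 0, -0.12, 0, 0, 0]'

```text
time: 15.63
eef_pos: [0.6067, 0.283, 0.1755]
tcp_rot: [0.002, -0.149, 0.989, 0.0]
contact_force: [0.5, -1.0, -0.8]
width: 1.0
grip_force: 0.0
```

Run:
```python
from h import *
wlook('w9')
go([.453,.084,.17])
```

```text
[0.6067 0.283  0.1755] 107.1 [ 0.32  0.38  1.31 -0.    1.45 -1.55] [ 0.5 -1.  -0.8] 15.6333
go [0.453 0.084 0.17 ] rows t [ 0.2047 -0.145   0.0028] rz 0 | alt 0 tilt 0.1 dist 0.251 t 15.68
```

View pics/w9.png

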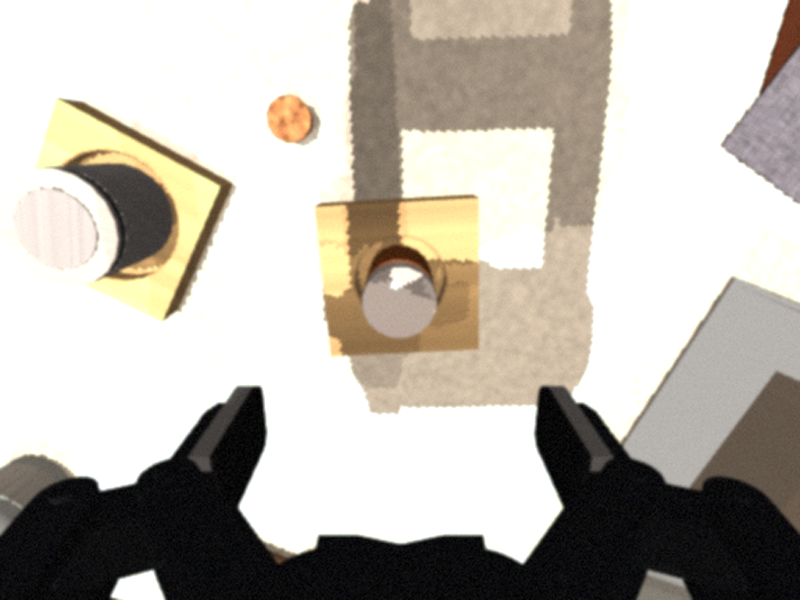

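Jar stands in the narrow hole (lid centre (400,300), holder corners (318,204), (478,196), (478,349), (332,356)). Now the tape.

>>> servo_tool --rows '[0, 0.015, -0.011, 0, 0, 0, 0, 0, 0.045, -0.032, 0, 0, 0, 0, 0, 0.077, -0.054, 0, 0, 0, 0, 0, 0.109, -0.077, 0, 0, 0, 0, 0, 0.141, -0.1, 0, 0, 0, 0, 0, 0.17, -0.12, 0, 0, 0, 0, 0, 0.193, -0.137, 0, 0, 0, 0, 0, 0.205, -0.145, 0.003, 0, 0, 0, 0, 0.205, -0.145, 0.003, 0, 0, 0, 0, 0.205, -0.145, 0.003, 0, 0, 0]'

```text
time: 16.52
eef_pos: [0.4518, 0.0834, 0.1683]
tcp_rot: [-0.001, -0.148, 0.989, 0.0]
contact_force: [0.1, 0.1, -0.4]
width: 1.0
grip_force: 0.0
```

Run:
```python
from h import *
j=W('w9',(400,300),.066); h=np.mean([W('w9',p,.022) for p in[(318,204),(478,196),(478,349),(332,356)]],0); print(j,h,j-h)
wlook('w10')
```

```text
[0.60439919 0.28224265 0.066     ] [0.60598968 0.28375577 0.022     ] [-0.00159049 -0.00151312  0.044     ]
[0.4518 0.0834 0.1683] 107.0 [ 0.01 -0.05  1.81 -0.    1.38 -1.85] [ 0.1  0.1 -0.4] 16.5167
```

View pics/w10.png

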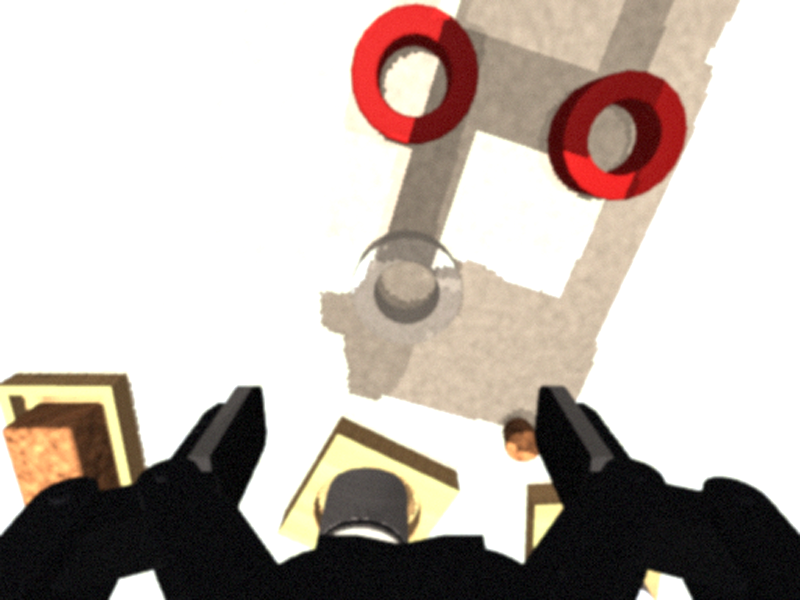

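Pale tape: outer x 355..462, inner hole x 375..440, y 260..323, so centre about (408,291). Red rings are at (415,73) and (618,135), untouched.

Run:
```python
from h import *
a,b=W('w10',(355,291),.03),W('w10',(462,291),.03);print(np.linalg.norm(a-b)); c=(a+b)/2; print(c)
go([*c[:2],.024])
```

```text
0.06227487935612348
[0.45115821 0.08835108 0.03      ]
go [0.451 0.088 0.024] rows t [-0.0004  0.0046  0.1446] rz 0 | alt 0 tilt 0.06 dist 0.145 t 16.57
```

>>> servo_tool --rows '[0, 0, 0.005, 0.03, 0, 0, 0, 0, 0, 0.005, 0.065, 0, 0, 0, 0, 0, 0.005, 0.1, 0, 0, 0, 0, 0, 0.005, 0.125, 0, 0, 0, 0, 0, 0.005, 0.138, 0, 0, 0, 0, 0, 0.005, 0.144, 0, 0, 0, 0, 0, 0.005, 0.144, 0, 0, 0, 255, 0, 0.005, 0.144, 0, 0, 0, 255, 0, 0.005, 0.144, 0, 0, 0, 255, 0, 0.005, 0.144, 0, 0, 0, 255, 0, 0.005, 0.144, 0, 0, 0, 255, 0, 0.005, 0.144, 0, 0, 0, 255, 0, 0.005, 0.144, 0, 0, 0]' --grip_force 35

```text
time: 17.65
eef_pos: [0.4517, 0.0887, 0.0265]
tcp_rot: [0.001, -0.149, 0.989, -0.0]
contact_force: [-0.8, 3.0, 7.8]
width: 0.744
grip_force: 39.6
```

Run:
```python
from h import *
go([.605,-.299,.15])
```

```text
go [ 0.605 -0.299  0.15 ] rows t [-0.0328 -0.4157 -0.1233] rz 0 | alt 0 tilt 0.13 dist 0.435 t 17.65
```

>>> servo_tool --rows '[255, 0, 0, -0.015, 0, 0, 0, 255, 0, 0, -0.045, 0, 0, 0, 255, 0, -0.005, -0.083, 0, 0, 0, 255, -0.002, -0.027, -0.11, 0, 0, 0, 255, -0.005, -0.06, -0.123, 0, 0, 0, 255, -0.008, -0.097, -0.123, 0, 0, 0, 255, -0.011, -0.135, -0.123, 0, 0, 0, 255, -0.014, -0.173, -0.123, 0, 0, 0, 255, -0.017, -0.211, -0.123, 0, 0, 0, 255, -0.02, -0.249, -0.123, 0, 0, 0, 255, -0.023, -0.287, -0.123, 0, 0, 0, 255, -0.026, -0.325, -0.123, 0, 0, 0, 255, -0.029, -0.363, -0.123, 0, 0, 0, 255, -0.031, -0.393, -0.123, 0, 0, 0, 255, -0.033, -0.41, -0.123, 0, 0, 0, 255, -0.033, -0.416, -0.123, 0, 0, 0, 255, -0.033, -0.416, -0.123, 0, 0, 0, 255, -0.033, -0.416, -0.123, 0, 0, 0]'

```text
time: 19.15
eef_pos: [0.6045, -0.2987, 0.1485]
tcp_rot: [-0.0, -0.149, 0.989, 0.0]
contact_force: [0.6, -0.2, -1.1]
width: 0.742
grip_force: 39.0
```

```bash
python3 -c "
from h import *
wlook('w11')
go([.605,-.299,.0385])"
```

```text
[ 0.6045 -0.2987  0.1485] 107.1 [-0.57  0.4   1.32  0.    1.41 -2.44] [ 0.6 -0.2 -1.1] 19.15
go [ 0.605 -0.299  0.038] rows t [-0.0002 -0.0008  0.1101] rz 0 | alt 0 tilt 0.01 dist 0.11 t 19.2
```

View pics/w11.png

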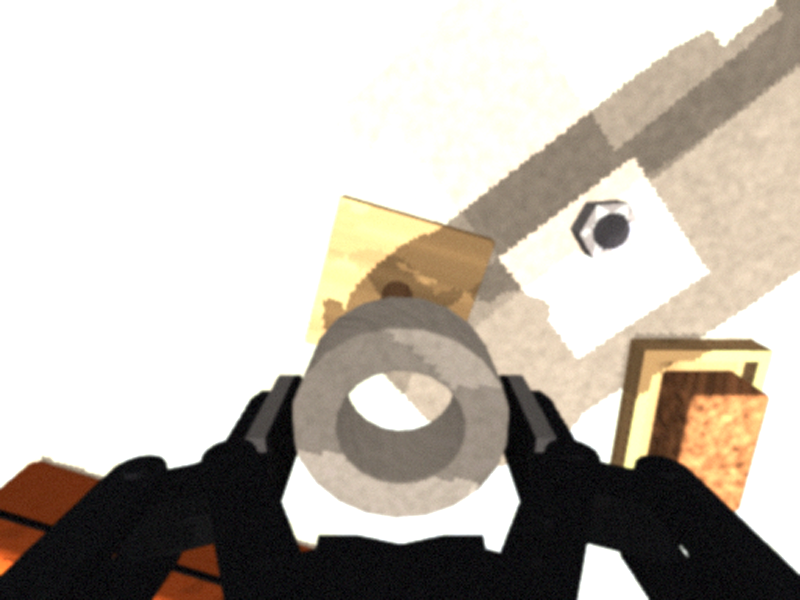

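Wrist view: tape held level, hole centre about (401,420). Post foot is at (397,285), base back corners at (345,197) and (494,241).

Run:
```python
from h import *
a,b=[W('w11',p,.012) for p in((345,197),(494,241))]; e=b-a; L=np.linalg.norm(e); n=np.array([-e[1],e[0],0])/L
print(L,(a+b)/2-.045*n,(a+b)/2+.045*n)
s=np.load('pics/w11.npy',allow_pickle=True).item(); p=W('w11',(397,283),.012); print("post from foot",p-.009*rot(s["tcp_rot"])[:,0])
c=(W('w11',(295,420),.152)+W('w11',(509,420),.152))/2; print("tape",c)
```

```text
0.08583855801923676 [ 0.60719149 -0.29931869  0.012     ] [ 0.51720024 -0.30057374  0.012     ]
post from foot [ 0.60949662 -0.29902981  0.01199964]
tape [ 0.60137951 -0.29932143  0.152     ]
```

>>> servo_tool --rows '[255, -0.003, -0.001, 0.02, 0, 0, 0, 255, -0.003, -0.001, 0.05, 0, 0, 0, 255, -0.003, -0.001, 0.075, 0, 0, 0, 255, -0.003, -0.001, 0.095, 0, 0, 0, 255, -0.003, -0.001, 0.106, 0, 0, 0, 255, -0.003, -0.001, 0.11, 0, 0, 0, 255, -0.003, -0.001, 0.11, 0, 0, 0, 255, -0.003, -0.001, 0.11, 0, 0, 0]'

```text
time: 19.87
eef_pos: [0.6083, -0.2989, 0.0396]
tcp_rot: [0.0, -0.149, 0.989, -0.0]
contact_force: [-0.4, 0.1, -0.5]
width: 0.741
grip_force: 39.2
```

>>> servo_tool --rows '[150, 0, 0, 0, 0, 0, 0, 0, 0, 0, 0, 0, 0, 0, 0, 0, 0, 0, 0, 0, 0, 0, 0, 0, 0, 0, 0, 0, 0, 0, 0, 0, 0, 0, 0, 0, 0, 0, -0.015, 0, 0, 0, 0, 0, 0, -0.045, 0, 0, 0, 0, 0, 0, -0.08, 0, 0, 0, 0, 0, 0, -0.115, 0, 0, 0, 0, 0, 0, -0.14, 0, 0, 0, 0, 0, 0, -0.14, 0, 0, 0, 0, 0, 0, -0.14, 0, 0, 0]'

```text
time: 20.87
eef_pos: [0.6084, -0.2997, 0.18]
tcp_rot: [0.001, -0.149, 0.989, -0.001]
contact_force: [0.7, -0.2, -0.5]
width: 0.999
grip_force: 0.0
```

Run:
```python
from h import *
wlook('w12')
w=cv2.resize(cv2.imread('pics/w12.png')[100:400,200:600],(800,600))[:, :]
sc=eyes.grab_frame("side")
a=cv2.resize(cv2.convertScaleAbs(sc[130:340,180:400],alpha=1.6),(400,382))
b=cv2.resize(cv2.imread('pics/w12.png')[100:480,200:600],(400,380))
c=cv2.resize(cv2.convertScaleAbs(eyes.grab_frame("scene"),alpha=1.6)[100:384,110:430],(400,355))
out=np.zeros((600,800,3),np.uint8); out[:382,:400]=a; out[:380,400:]=b; out[382:,:400]=c[60:278]; out[382:,400:]=c[137:355]
cv2.imwrite('pics/fin.png',out)
```

```text
[ 0.6084 -0.2997  0.18  ] 107.1 [-0.57  0.39  1.28 -0.    1.47 -2.44] [ 0.7 -0.2 -0.5] 20.8667
```

View pics/fin.png

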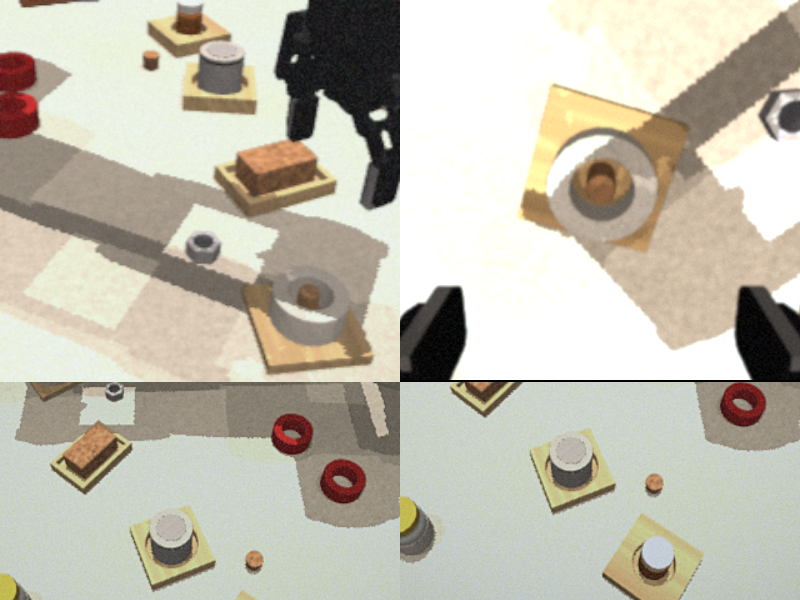

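The final views show all four things in their holders, upright or flat. The tape ring is centred round the post at (600,185) in the upper-right tile. The nut and bung are where they were and the gripper is clear, so I'm handing in.

```bash
python3 -c "
from station import order
print(order.finish_job())"
```

```text
the job is handed in; nothing more can be done
None
```

The tin, jar, tape and sanding block are all in their holders, the nut and bung look undisturbed in the final pictures, and the job was handed in at about 21 s; the hand-in returned no verdict.

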